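Clamp the gel tray in its casting stand with the thumb wedge

TASK

The empty gel tray lies loose in the casting stand. Slide the bar by its blue handle up against the tray until the tray sits snug on the end stop, then push the red thumb wedge along its ramp with a firm thumb's push (about 10 N) until it jams the bar fast, and let go so that the tray stays clamped by itself. Do not force anything, the thin tray cracks if it is squeezed hard, and leave the tube rack, bottle and comb where they stand.

Things in the scene. Friction and masses are not known exactly. Their poses are not given: they have to be found in the camera images.
- stand: White gel-casting stand fixed to the bench. Origin on the bench under it; x = clamping direction (from bar to end stop), y = from the wedge's tail to its nose, z up. Deck 22 mm above the bench, x -115 to 140, y -62 to 62 mm, and x -115 to -15, y -158 to -58 mm. Low rails guide the tray at y +-36.5 mm. Tops: ramp block 46, end wall 56 mm above the bench.
- stop_mean (a point): Mean place of the end stop's rubber face, fixed in the stand, 37 mm above the bench. The last user left the real end stop (grey, rubber-faced, 92 mm wide, top 51 mm above the bench) anywhere up to 2.5 mm either side of this along the stand's x, so where the bar seats must be felt.
- bar: Blue upright handle on the grey sliding bar: 14 (x) by 50 (y) by 38 mm tall; origin at the handle's centre, 74 mm above the bench, axes as the stand's. Slides only along the stand's x, about 1 N of friction, stays where left. Starts drawn back, 13 to 21 mm short of home. Pushed to +x it meets the tray and carries it to the end stop; 4 to 6 N on the handle seats it.
- bar_face (a point): Centre of the bar's rubber front face that meets the tray, 12 mm ahead (+x) of the handle's centre and 37 mm above the bench. In the bar's back, 38 mm to -y, sits the brass foot of an adjusting screw, which the wedge bears on; the last user left it standing out 2 to 8 mm, so where the wedge jams must be felt. The bar is 24 mm thick in x, 100 mm long in y, its top 55 mm above the bench.
- wedge: Upright thumb tab of the red wedge: 30 (x) by 14 (y) by 38 mm tall; origin at the tab's centre, 74 mm above the bench, axes as the stand's. The wedge is captive on its ramp behind the bar and slides in only along (0.174, 0.985) in the stand's x, y (y turned 10 degrees to +x), 115 mm of travel, about 1 N of friction until it meets the bar. Starts withdrawn.
- wedge_nose (a point): Thin front end of the wedge, at its front face, 39 mm above the bench; the wedge is 85 mm long, 22 mm thick here, 37 mm at the tail, top 55 mm above the bench. Starts clear of the bar's end. With the bar home it slides 32 to 102 mm before it meets the brass foot; then the push rises about 5 N per mm and squeezes the tray with about 1.3 times the push. Jammed at 10 N it holds when let go.
- tray: Loose open-ended gel tray of thin blue-tinted clear plastic, 100 mm (x) by 70 mm (y), floor 5 mm thick, side walls 23 mm higher; origin at the centre of its underside, on the stand's deck 22 mm above the bench, axes as the stand's. Starts a few mm away from the bar and from the end stop. 90 g.
- tube_rack: Bystander: blue rack of green-capped tubes, 64 by 104 mm, 90 mm tall; origin at the centre of its underside.
- buffer_bottle: Bystander: white bottle with blue cap, 54 mm across, 125 mm tall; origin at the centre of its underside.
- comb: Bystander: orange gel comb lying flat, 37 by 86 mm, 8 mm thick; origin on its underside, at the root of the teeth.
Not all that is in view belongs to the job. Of the things that look like the tray, the largest one is meant.

How it is judged:
By the outcome, as a careful person would: the job done as asked, in the order asked, and still so for the second after the job is handed in, with the robot touching nothing.
It also fails if it takes over 45 s, if anything falls off the work surface, if the arm or the gripper's body presses on something with over 40 N, if the wrist force passes 120 N, or if a joint passes its speed limit or range.

ROBOT

A 6-joint arm with a two-finger parallel gripper is mounted at the origin on the work surface. World frame = base frame: x ahead of the robot, y to its left, z up, the work surface at z = 0. Lengths are in m, angles in rad, forces in N, time in s.
With the tool pointing down it reaches from about 0.375 to 0.9 m from the base axis. Payload 3.1 kg.
Tool frame: the origin (TCP) lies at the centre of the arm's flange, where the gripper is bolted on; the fingertips stand 173 mm ahead of it and the grasp point (between the pads) lies 155 mm ahead of it; z points along the fingers, y is the line along which they close (so a half turn about z gives the same grasp; the last joint's range is limited). The gripper opens to 85 mm and grips with 20 to 120 N. Pads are 22 mm wide; open, the fingers measure 114 mm over their backs; the gripper's body (76 mm by 85 mm) begins 54 mm behind the grasp point. The pads swing forward as they close: fully open they stand 13 mm farther back than shut.
Start: joints at [-1.504, 0.527, 1.433, -0, 1.181, -0.178], TCP at [0.152, -0.606, 0.405] pointing down, gripper open.
Joint ranges: [-3.08, 3.08], [-0.75, 2.2], [0.22, 2.44], [-1.43, 4.57], [0, 2.65], [-2.85, 2.85]. Speed limits (rad/s): [2.79, 2.79, 3.14, 3.14, 3.14, 3.14].

INTERFACE

Orientations are given as a unit quaternion [x, y, z, w].
In Python, from station import * gives the robot as it stands.
- The arm moves only by the shell command python3 -m jog 'ROWS' [OPENING] [FORCE]. ROWS is a JSON object of lists of equal length, an entry for each row: "linear": the shift along the world's x, y, z in mm, a list of three; "turn": the turn about the world's z in units of 5 degrees (1.0 is 5 degrees). A call has 1 to 12 rows; each row shifts and turns the commanded pose from where the row before left it; what a row does not reach is not made up. A row lasts 1/8 s, in which the tool goes at most 62.5 mm and 10.7 degrees, less where a joint would pass 70% of its speed; a pose out of reach is approached as far as the arm can. A call is refused whole if a number of a shift passes 62.5 or a number of a turn 1, either way. A call with a gripper value outside its range is refused whole. OPENING is the opening, from 0 (shut) to 1 (fully open), set as the call begins (- or left out, the last holds). The fingers move at their own pace and stop on an object; FORCE is the grip in N (left out, the last holds). Time passes only in rows, so rows that do not move let the fingers close. It gives the time, the measured TCP pose, the force, the opening and the grip force at its end, in the units of the state.
- sense(): the state, without advancing time (a new reading comes with each control period).
- snapshot(name): name is "side" or "top" or "wrist"; returns the picture (420x560x3 uint8, red, green, blue); there is no depth.
- get_calibration(name): a dict with "fx", "fy", "cx", "cy" (pixels), "world_to_cam" (4x4, takes a point from world to camera coordinates). Camera axes: x right, y down, z forward; pixel columns grow to the right and rows downward; lengths in m; the calibration is good to about 2 mm. A picture is of the moment at which its call begins: read the wrist's pose just before it. get_calibration takes no time and is no camera call; for the wrist camera it gives the pose at the moment of the call.
- sign_off(): hands the job in; it is judged then, once.
The state is a dict: "t": time; "q": joint angles; "qd": joint speeds; "tau": joint torques, N m; "tcp_pos": TCP position; "tool_rot": TCP orientation; "force": force on the tool from outside, world axes, zero at the start; "ft_torque": the same for the moment, N m; "finger_gap": opening from 0.0 (shut) to 1.0 (fully open); "gripper_force": force on a finger pad.
Only numpy, scipy, OpenCV 4.12 (cv2) and the standard library are available. Lean on these libraries where they do the work, as an engineer would, in place of code of your own. Each camera call takes 0.05 s, during which the arm holds its last target. There are 200 camera calls.

## Working session

There is one attempt and no reset: what is moved stays moved. The work goes in short steps, Python scripts to look and compute and a shell command to move; the robot and the scene stay as the last step left them, time stands still between calls to the robot, and variables do not carry over. Pictures are saved under pics/ and viewed, at most 10 in all, crops included, and the job is handed in when it is done.

```bash
mkdir -p pics
cat > h.py <<'E'
from station import *
import numpy as np, cv2
def save(n,im): cv2.imwrite(f'pics/{n}.png',im[:,:,::-1])
def ray(c,u,v):
    M=np.array(c['world_to_cam']);R=M[:3,:3];t=M[:3,3]
    return -R.T@t, R.T@np.array([(u-c['cx'])/c['fx'],(v-c['cy'])/c['fy'],1])
def onz(c,u,v,z):
    o,d=ray(c,u,v);return o+d*(z-o[2])/d[2]
def proj(c,p):
    M=np.array(c['world_to_cam']);q=M[:3,:3]@np.array(p)+M[:3,3]
    return c['fx']*q[0]/q[2]+c['cx'],c['fy']*q[1]/q[2]+c['cy']
E
python3 - <<'E'
from h import *
s=sense();print(s)
for n in('top','side'):
    im=snapshot(n);save(n,im);np.save(n,im);c=get_calibration(n);print(n,ray(c,280,210),c['fx'])
im=np.hstack([np.load('top.npy'),np.load('side.npy')])
E
```

```text
{'t': 0.0, 'q': array([-1.50451484e+00,  5.28470335e-01,  1.43393531e+00,  5.28526447e-06,
        1.18136521e+00, -1.78522889e-01]), 'qd': array([-9.20025604e-04, -3.53578658e-04,  1.93574839e-04, -1.13174480e-05,
       -6.69654600e-05, -4.79412079e-04]), 'tau': array([ 1.78801711e-04, -4.42349267e+01, -1.78025043e+01, -2.47094986e-04,
        8.33762751e-03,  7.95862896e-07]), 'tcp_pos': array([ 0.15147067, -0.60600443,  0.40372013]), 'tool_rot': array([ 9.92517735e-01,  1.22095701e-01,  6.35288586e-05, -1.08724931e-03]), 'force': array([ 0.02172731,  0.18466117, -0.45719981]), 'ft_torque': array([-0.06043074,  0.02124743, -0.01773493]), 'gripper_force': 0.0, 'finger_gap': 0.995711013545469}
top (array([ 0.47243867, -0.02475914,  0.89552868]), array([ 0.20440416,  0.01792894, -0.97889959])) 420.5861063799579
side (array([0.55554232, 0.74856093, 0.70509622]), array([ 0.07613583, -0.77446565, -0.6281237 ])) 437.10765030403417
```

View pics/top.png

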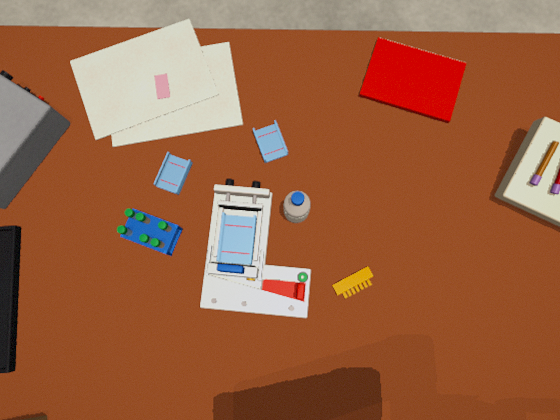

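View pics/side.png

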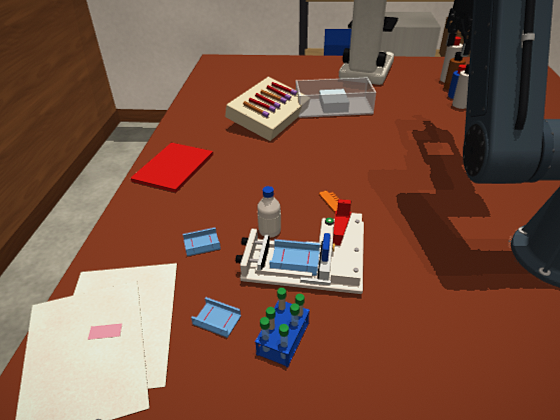

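The top view shows the stand at (235,250) with its clamping x pointing up the image. The blue handle is at (231,268), the red wedge tab at (300,291), the tray at (237,238), the bottle at (297,205), the rack at (150,231) and the comb at (353,282).

```bash
cat > m.py <<'E'
from h import *
def comps(im,lo,hi,roi):
    h=cv2.cvtColor(im,cv2.COLOR_RGB2HSV);m=cv2.inRange(h,lo,hi)
    k=np.zeros_like(m);x0,y0,x1,y1=roi;k[y0:y1,x0:x1]=m[y0:y1,x0:x1]
    cs,_=cv2.findContours(k,0,2)
    return [c for c in cs if cv2.contourArea(c)>15]
E
python3 - <<'E'
from m import *
im=np.load('top.npy');c=get_calibration('top')
def show(nm,cs,z):
    for q in cs:
        r=cv2.minAreaRect(q);b=cv2.boxPoints(r)
        print(nm,np.round(r[0],1),np.round(r[1],1),'ctr',np.round(onz(c,*r[0],z),4));print(np.round([onz(c,*p,z)[:2] for p in b],4).tolist())
show('handle',comps(im,(100,150,40),(125,255,255),(200,250,260,285)),.093)
show('wedge',comps(im,(0,200,120),(4,255,255),(255,270,312,305)),.093)
show('stand',comps(im,(0,0,150),(179,60,255),(195,175,318,325)),.022)
show('tray',comps(im,(95,50,150),(112,190,255),(210,200,265,268)),.03)
for n,roi in(('top',(195,170,325,330)),('side',(230,180,380,300))):
    a=np.load(n+'.npy')[roi[1]:roi[3],roi[0]:roi[2]];save(n+'_c',cv2.resize(a,None,fx=3.6,fy=3.6,interpolation=cv2.INTER_CUBIC))
E
```

```text
handle [230.5 267.9] [25.6  7.6] ctr [0.5254 0.0812 0.093 ]
[[0.5197, 0.1059], [0.534, 0.1054], [0.5311, 0.0566], [0.5169, 0.0572]]
wedge [297.5 291.5] [17. 13.] ctr [ 0.4844 -0.0469  0.093 ]
[[0.4999, -0.0343], [0.5005, -0.0588], [0.469, -0.0593], [0.4684, -0.035]]
wedge [269.  285.5] [11.3 10.5] ctr [0.4942 0.007  0.093 ]
[[0.486, 0.0189], [0.5054, 0.0163], [0.5024, -0.0049], [0.483, -0.0022]]
stand [296.5 204. ] [26. 25.] ctr [ 0.6687 -0.0435  0.022 ]
[[0.6965, -0.0163], [0.6977, -0.0697], [0.6411, -0.0704], [0.6399, -0.0176]]
stand [259.2 250.4] [107.8 125. ] ctr [0.5678 0.0324 0.022 ]
[[0.4486, 0.1502], [0.711, 0.1398], [0.6928, -0.0909], [0.4334, -0.0684]]
tray [236.2 238.2] [34.8 50.1] ctr [0.5912 0.0805 0.03  ]
[[0.5425, 0.1197], [0.6474, 0.1136], [0.6408, 0.0405], [0.5363, 0.0482]]
```

View pics/top_c.png

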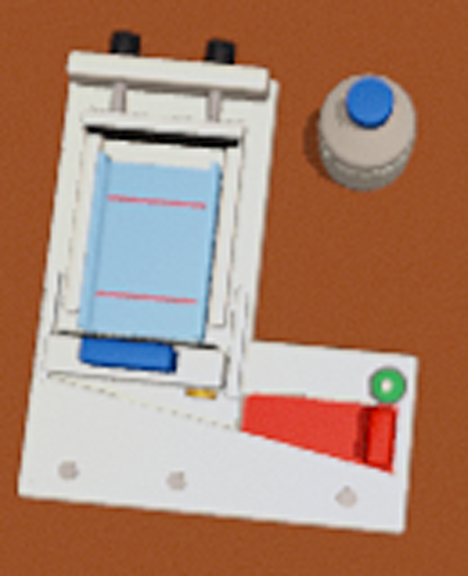

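View pics/side_c.png

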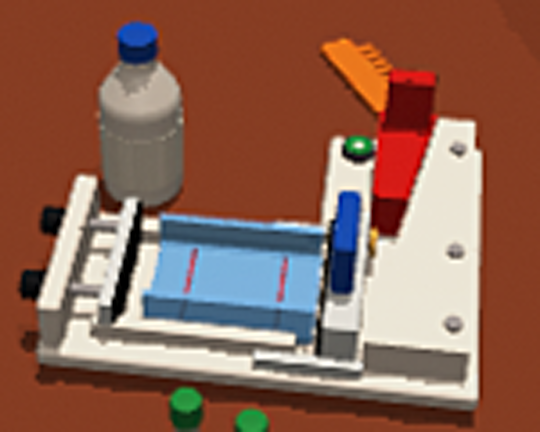

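The crops show the L-shaped stand: deck bottom corners at crop (20,495) and (403,532), and the tab top at crop (367–397, 403–470). The wedge is withdrawn, with its nose clear to the right of the brass foot. The tray lies between the rails.

```bash
python3 - <<'E'
from h import *
c=get_calibration('top')
f=lambda u,v,z:onz(c,195+(u+.5)/3.6-.5,170+(v+.5)/3.6-.5,z)[:2]
P=[f(20,495,.022),f(403,532,.022),f(417,355,.022)]
print(np.round(P,4))
S=np.array([[-115,62],[-115,-158],[-15,-158]])/1e3
A=[];b=[]
for (x,y),p in zip(S,P): A+=[[x,-y,1,0],[y,x,0,1]];b+=list(p)
s=np.linalg.lstsq(np.array(A),np.array(b),rcond=None)[0];th=np.arctan2(s[1],s[0]);print('yaw',np.degrees(th),'scale',np.hypot(*s[:2]),s[2:])
R=np.array([[np.cos(th),-np.sin(th)],[np.sin(th),np.cos(th)]]);o=s[2:]
tab=f(383,435,.093)
for n,p in(('handle',[.5254,.0812]),('tab',tab),('foot',f(200,393,.045)),('tray',[.5912,.0805])):print(n,np.round(p,4),'stand mm',np.round(R.T@(np.array(p)-o)*1e3,1))
print('x',R[:,0],'push dir',R@[.174,.985])
E
python3 -m jog '{"linear":[[20,50,0],[40,60,0],[40,60,0],[40,60,0],[40,60,0],[40,60,0],[35,60,0],[30,60,0],[20,60,0],[10,60,0]],"turn":[-1,-1,-1,-0.5,0,0,0,0,0,0]}' 0 20
```

```text
[[ 0.4491  0.1487]
 [ 0.4343 -0.0681]
 [ 0.5334 -0.0748]]
yaw -3.8351978684436085 scale 0.9885743559335832 [0.55842229 0.08007009]
handle [0.5254 0.0812] stand mm [-33.   -1.1]
tab [ 0.4865 -0.0535] stand mm [ -62.9 -138. ]
foot [0.5078 0.047 ] stand mm [-48.3 -36.4]
tray [0.5912 0.0805] stand mm [32.7  2.6]
x [ 0.99776057 -0.06688686] push dir [0.23949389 0.97115585]
t: 1.35
tcp_pos: [0.4348, -0.0653, 0.4047]
tool_rot: [1.0, -0.03, 0.0, 0.0]
force: [0.1, 0.3, 0.6]
finger_gap: -0.004
gripper_force: 0.0
```

```bash
python3 -m jog '{"linear":[[15,50,0],[20,50,-20],[15,45,-40],[0,2,-45],[0,0,0]],"turn":[0,0,0,0,0]}'
python3 - <<'E'
from h import *
s=sense();print(s['tcp_pos'],s['force'])
save('side2',cv2.resize(snapshot('side')[150:330,200:400],None,fx=3,fy=3))
E
```

```text
t: 1.98
tcp_pos: [0.4826, 0.0806, 0.2969]
tool_rot: [1.0, -0.03, -0.004, -0.0]
force: [0.2, -0.1, -0.2]
finger_gap: -0.0
gripper_force: 0.0
[0.48261184 0.08059943 0.29690112] [ 0.23134576 -0.05635534 -0.16934567]
```

View pics/side2.png

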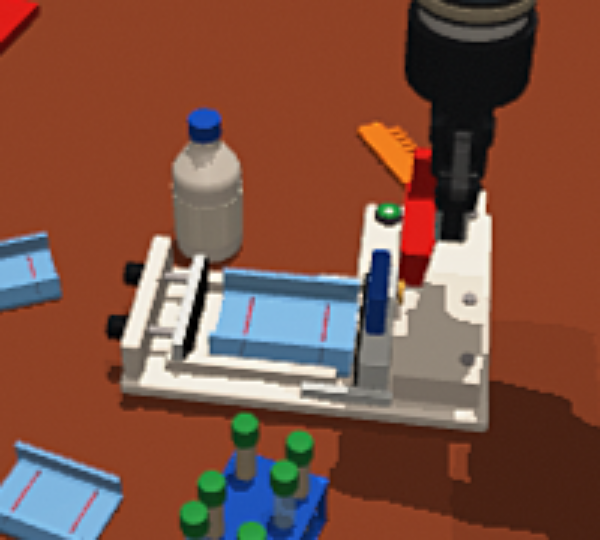

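The closed fingers are at crop (455,230), behind and above the blue handle at (378,290), with clear space below. I'll descend and approach.

```bash
python3 -m jog '{"linear":[[0,0,-25],[0,0,-25],[0,0,-9],[8,0,0],[0,0,0]],"turn":[0,0,0,0,0]}'; python3 -c "
from station import *
print(sense()['force'])"; python3 -m jog '{"linear":[[4,0,0],[4,0,0],[3,0,0],[3,0,0],[3,0,0],[0,0,0]],"turn":[0,0,0,0,0,0]}'
```

```text
t: 2.65
tcp_pos: [0.4937, 0.0795, 0.2421]
tool_rot: [1.0, -0.031, 0.002, 0.0]
force: [0.4, -0.2, 0.1]
finger_gap: 0.0
gripper_force: 0.0
[ 0.36575424 -0.23114902  0.0981243 ]
t: 3.4
tcp_pos: [0.5092, 0.0798, 0.2406]
tool_rot: [1.0, -0.03, -0.0, -0.0]
force: [-0.7, 0.0, 0.2]
finger_gap: -0.002
gripper_force: 0.0
```

```bash
python3 -m jog '{"linear":[[2,-0.1,0],[2,-0.1,0],[2,-0.2,0],[2,-0.1,0],[2,-0.2,0],[0,0,0]],"turn":[0,0,0,0,0,0]}';python3 -m jog '{"linear":[[1,0,0],[0,0,0]],"turn":[0,0]}';python3 -m jog '{"linear":[[1,-0.1,0],[0,0,0]],"turn":[0,0]}'
```

```text
t: 4.15
tcp_pos: [0.5194, 0.0792, 0.2406]
tool_rot: [1.0, -0.03, 0.0, -0.0]
force: [-0.8, -0.1, -0.6]
finger_gap: 0.002
gripper_force: 0.3
t: 4.4
tcp_pos: [0.52, 0.0791, 0.2407]
tool_rot: [1.0, -0.03, -0.0, 0.0]
force: [-1.0, 0.3, -0.8]
finger_gap: -0.002
gripper_force: 0.7
t: 4.65
tcp_pos: [0.5212, 0.0791, 0.2407]
tool_rot: [1.0, -0.03, 0.0, -0.0]
force: [-1.2, -0.1, -0.2]
finger_gap: 0.002
gripper_force: 0.7
```

```bash
for i in 1 2 3 ; do :; done
python3 -m jog '{"linear":[[1,0,0],[0,0,0]],"turn":[0,0]}' | egrep 'tcp|force'
python3 -m jog '{"linear":[[1,-0.1,0],[0,0,0]],"turn":[0,0]}'| egrep 'tcp|force'
python3 -m jog '{"linear":[[1,-0.1,0],[0,0,0]],"turn":[0,0]}'| egrep 'tcp|force'
python3 -m jog '{"linear":[[0.5,0,0],[0,0,0]],"turn":[0,0]}'| egrep 'tcp|force'
```

```text
tcp_pos: [0.5222, 0.079, 0.2407]
force: [-0.8, -0.5, 0.2]
gripper_force: 0.7
tcp_pos: [0.5232, 0.0789, 0.2407]
force: [-1.5, -0.0, -0.5]
gripper_force: 0.7
tcp_pos: [0.5236, 0.0789, 0.2407]
force: [-4.2, 0.4, 1.3]
gripper_force: 1.7
tcp_pos: [0.5238, 0.0789, 0.2407]
force: [-4.6, 0.3, 2.5]
gripper_force: 2.5
```

```bash
python3 -m jog '{"linear":[[-6,0,0],[-8,0,0],[0,0,30],[0,0,40],[-10,-40,0],[-10,-50,0],[-4,-50,0],[0,-40,0],[0,0,0]],"turn":[0,0,0,0,0,0,0,0,0]}'
python3 - <<'E'
from h import *
s=sense();print(s['tcp_pos'],s['force'])
im=snapshot('top');np.save('top3',im)
save('top3',cv2.resize(im[170:330,195:355],None,fx=3.6,fy=3.6,interpolation=cv2.INTER_CUBIC))
E
```

```text
t: 6.78
tcp_pos: [0.4871, -0.1039, 0.3111]
tool_rot: [0.999, -0.033, 0.002, 0.001]
force: [-0.1, 0.2, -0.6]
finger_gap: 0.003
gripper_force: 0.0
[ 0.48710363 -0.10387565  0.31105325] [-0.05195778  0.16900389 -0.56894687]
```

View pics/top3.png

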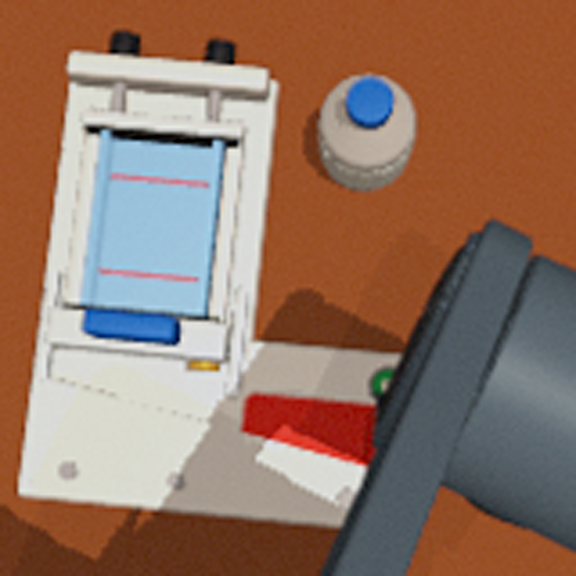

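The tray is now snug on the stop, with the bar at crop (135,335), and the wedge has not moved. I'll move behind the tab.

```bash
python3 -m jog '{"linear":[[-8,0,-20],[0,0,-30],[0,0,-20],[0,0,0]],"turn":[-0.1,0,0,0]}'; python3 -c "
from station import *
print(sense()['force'])"; python3 -m jog '{"linear":[[1,4,0],[1,4,0],[0,0,0]],"turn":[0,0,0]}'| egrep 'tcp|force';  python3 -m jog '{"linear":[[1,4,0],[0.7,3,0],[0.7,3,0],[0.5,2,0],[0,0,0]],"turn":[0,0,0,0,0]}'| egrep 'tcp|force'
```

```text
t: 7.32
tcp_pos: [0.478, -0.0997, 0.2396]
tool_rot: [0.999, -0.034, -0.002, -0.001]
force: [0.3, 0.0, -0.5]
finger_gap: -0.002
gripper_force: 0.0
[ 0.33827939  0.02333974 -0.47326992]
tcp_pos: [0.4808, -0.0927, 0.2414]
force: [0.4, -0.2, 0.1]
gripper_force: 0.0
tcp_pos: [0.4835, -0.081, 0.2406]
force: [0.2, -0.1, 0.4]
gripper_force: 0.0
```

```bash
cat > guard.py <<'E'
import sys
from station import *
import numpy as np
s=sense();f=s['force']-np.array([.33,0,0]);p=f@np.array([-.24,-.97,0]);print(np.round(s['t'],2),np.round(s['tcp_pos'],4),np.round(s['force'],1),'push %.1f'%p);sys.exit(p>3)
E
python3 -m jog '{"linear":[[0.7,3,0],[0.7,3,0],[0.7,3,0],[0.7,3,0],[0.5,2,0],[0,0,0]],"turn":[0,0,0,0,0,0]}'>/dev/null; python3 guard.py && python3 -m jog '{"linear":[[0.7,3,0],[0.8,3,0],[0.7,3,0],[0.8,3,0],[0,0,0]],"turn":[0,0,0,0,0]}'>/dev/null; python3 guard.py
```

```text
9.07 [ 0.4868 -0.0669  0.2407] [-0.   0.4  0.1] push -0.3
9.07 [ 0.4868 -0.0669  0.2407] [-0.   0.4  0.1] push -0.3False
False
```

```bash
sed -i 's/sys.exit(p>3)/sys.exit(int(p>3))/' guard.py
python3 -m jog '{"linear":[[0.7,3,0],[0,0,0]],"turn":[0,0]}'>/dev/null; python3 guard.py && python3 -m jog '{"linear":[[0.7,3,0],[0,0,0]],"turn":[0,0]}'>/dev/null; python3 guard.py && python3 -m jog '{"linear":[[0.7,3,0],[0,0,0]],"turn":[0,0]}'>/dev/null; python3 guard.py
python3 - <<'E'
from h import *
save('side4',cv2.resize(snapshot('side')[150:330,200:400],None,fx=3,fy=3))
E
```

```text
9.32 [ 0.4875 -0.064   0.2407] [ 0.1 -0.8 -0.1] push 0.9
9.57 [ 0.4882 -0.0609  0.2407] [0.  0.1 0.6] push 0.0
9.82 [ 0.4889 -0.0579  0.2407] [ 0.2 -0.1  0.5] push 0.1
```

View pics/side4.png

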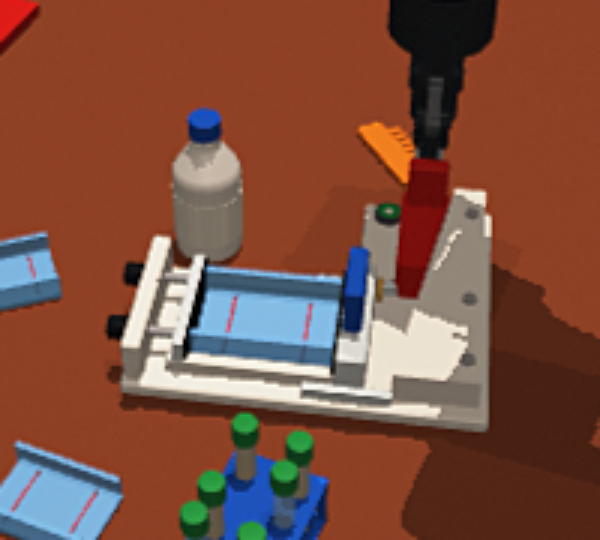

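The tab at crop (430,180) is in front of the fingers, and the nose has advanced to (410,297), so the wedge is sliding. I'll continue in guarded small steps.

```bash
python3 -m jog '{"linear":[[0.5,2,0],[0.5,2,0],[0.5,2,0],[0.5,2,0]],"turn":[0,0,0,0]}'>/dev/null; python3 guard.py && python3 -m jog '{"linear":[[0.5,2,0],[0.5,2,0],[0.5,2,0]],"turn":[0,0,0]}'>/dev/null; python3 guard.py && python3 -m jog '{"linear":[[0.5,2,0],[0,0,0]],"turn":[0,0]}'>/dev/null; python3 guard.py && python3 -m jog '{"linear":[[0.5,2,0],[0,0,0]],"turn":[0,0]}'>/dev/null; python3 guard.py && python3 -m jog '{"linear":[[0.5,2,0],[0,0,0]],"turn":[0,0]}'>/dev/null; python3 guard.py && python3 -m jog '{"linear":[[0.5,2,0],[0,0,0]],"turn":[0,0]}'>/dev/null; python3 guard.py && python3 -m jog '{"linear":[[0.5,2,0],[0,0,0]],"turn":[0,0]}'>/dev/null; python3 guard.py && python3 -m jog '{"linear":[[0.5,2,0],[0,0,0]],"turn":[0,0]}'>/dev/null; python3 guard.py && python3 -m jog '{"linear":[[0.5,2,0],[0,0,0]],"turn":[0,0]}'>/dev/null; python3 guard.py
```

```text
10.38 [ 0.4908 -0.05    0.2407] [-0.8 -1.  -0.5] push 1.3
10.75 [ 0.4923 -0.044   0.2407] [-0.4 -0.9 -0.5] push 1.1
11.0 [ 0.4929 -0.0419  0.2407] [ 0.  -0.3  0. ] push 0.4
11.25 [ 0.4934 -0.04    0.2407] [ 0.5 -0.7  0.1] push 0.6
11.5 [ 0.4939 -0.038   0.2407] [ 0.2 -0.5  1.3] push 0.5
11.75 [ 0.4945 -0.036   0.2407] [0.7 0.2 0.6] push -0.3
12.0 [ 0.4949 -0.034   0.2407] [ 0.4 -0.1  0.1] push 0.0
12.25 [ 0.4954 -0.032   0.2407] [ 0.3 -1.2  0.7] push 1.2
12.5 [ 0.4959 -0.03    0.2407] [0.3 0.3 0.2] push -0.3
```

```bash
python3 -m jog '{"linear":[[0.5,2,0]],"turn":[0]}'>/dev/null; python3 guard.py && python3 -m jog '{"linear":[[0.5,2,0]],"turn":[0]}'>/dev/null; python3 guard.py && python3 -m jog '{"linear":[[0.5,2,0]],"turn":[0]}'>/dev/null; python3 guard.py && python3 -m jog '{"linear":[[0.5,2,0]],"turn":[0]}'>/dev/null; python3 guard.py && python3 -m jog '{"linear":[[0.5,2,0]],"turn":[0]}'>/dev/null; python3 guard.py && python3 -m jog '{"linear":[[0.5,2,0]],"turn":[0]}'>/dev/null; python3 guard.py && python3 -m jog '{"linear":[[0.5,2,0]],"turn":[0]}'>/dev/null; python3 guard.py && python3 -m jog '{"linear":[[0.5,2,0]],"turn":[0]}'>/dev/null; python3 guard.py && python3 -m jog '{"linear":[[0.5,2,0]],"turn":[0]}'>/dev/null; python3 guard.py && python3 -m jog '{"linear":[[0.5,2,0]],"turn":[0]}'>/dev/null; python3 guard.py && python3 -m jog '{"linear":[[0.5,2,0]],"turn":[0]}'>/dev/null; python3 guard.py && python3 -m jog '{"linear":[[0.5,2,0]],"turn":[0]}'>/dev/null; python3 guard.py
```

```text
12.62 [ 0.4964 -0.0282  0.2407] [ 0.5 -1.3  0.4] push 1.2
12.75 [ 0.4969 -0.0261  0.2407] [-0.1 -0.7 -0.4] push 0.8
12.88 [ 0.4974 -0.024   0.2407] [-0.  -1.5  0.2] push 1.5
13.0 [ 0.4979 -0.022   0.2407] [ 0.6 -1.8 -0.2] push 1.7
13.12 [ 0.4984 -0.02    0.2407] [ 0.5 -1.   0.3] push 0.9
13.25 [ 0.4989 -0.018   0.2407] [-0.3 -1.4  0.4] push 1.5
13.38 [ 0.4994 -0.016   0.2407] [-0.4 -1.8  0.1] push 1.9
13.5 [ 0.4999 -0.014   0.2407] [-0.2 -1.5 -0.2] push 1.6
13.62 [ 0.5003 -0.0124  0.2407] [-2.5 -7.1 -0.2] push 7.6
13.62 [ 0.5003 -0.0124  0.2407] [-2.5 -7.1 -0.2] push 7.6
13.62 [ 0.5003 -0.0124  0.2407] [-2.5 -7.1 -0.2] push 7.6
13.62 [ 0.5003 -0.0124  0.2407] [-2.5 -7.1 -0.2] push 7.6
```

```bash
python3 -m jog '{"linear":[[0,0,0],[0,0,0]],"turn":[0,0]}'>/dev/null; python3 guard.py; python3 -m jog '{"linear":[[0.1,0.3,0],[0,0,0]],"turn":[0,0]}'>/dev/null; python3 guard.py
```

```text
13.88 [ 0.5003 -0.0125  0.2407] [ 0.1 -5.1 -0.5] push 5.0
14.12 [ 0.5003 -0.0124  0.2407] [-1.7 -6.   0.8] push 6.3
```

```bash
python3 -m jog '{"linear":[[0.1,0.4,0],[0,0,0]],"turn":[0,0]}'>/dev/null; python3 guard.py; python3 -m jog '{"linear":[[0.1,0.3,0],[0,0,0]],"turn":[0,0]}'>/dev/null; python3 guard.py
```

```text
14.38 [ 0.5004 -0.0122  0.2407] [-1.8 -7.   1.4] push 7.3
14.62 [ 0.5005 -0.012   0.2407] [-2.  -7.9  1.4] push 8.3
```

```bash
python3 -m jog '{"linear":[[0.1,0.4,0],[0,0,0]],"turn":[0,0]}'>/dev/null; python3 guard.py; python3 -m jog '{"linear":[[0,0.3,0],[0,0,0],[0,0,0]],"turn":[0,0,0]}'>/dev/null; python3 guard.py
```

```text
14.88 [ 0.5005 -0.0118  0.2408] [-2.3 -9.6  1.5] push 10.0
15.25 [ 0.5005 -0.0116  0.2408] [ -3.3 -10.5   1.9] push 11.1
```

```bash
python3 -m jog '{"linear":[[-0.5,-2,0],[-2,-8,0],[-3,-12,0],[0,0,30],[0,0,50],[-20,-50,30],[-20,-60,30],[-20,-60,0],[0,-60,0],[0,-60,0],[0,0,0]],"turn":[0,0,0,0,0,0,0,0,0,0,0]}'
python3 - <<'E'
from h import *
im=snapshot('top');np.save('top5',im)
save('top5',cv2.resize(im[170:330,110:310],None,fx=3.6,fy=3.6,interpolation=cv2.INTER_CUBIC))
E
```

```text
t: 16.62
tcp_pos: [0.4372, -0.3201, 0.3776]
tool_rot: [0.999, -0.038, 0.001, 0.001]
force: [1.0, 0.3, 0.3]
finger_gap: 0.005
gripper_force: 0.0
```

View pics/top5.png

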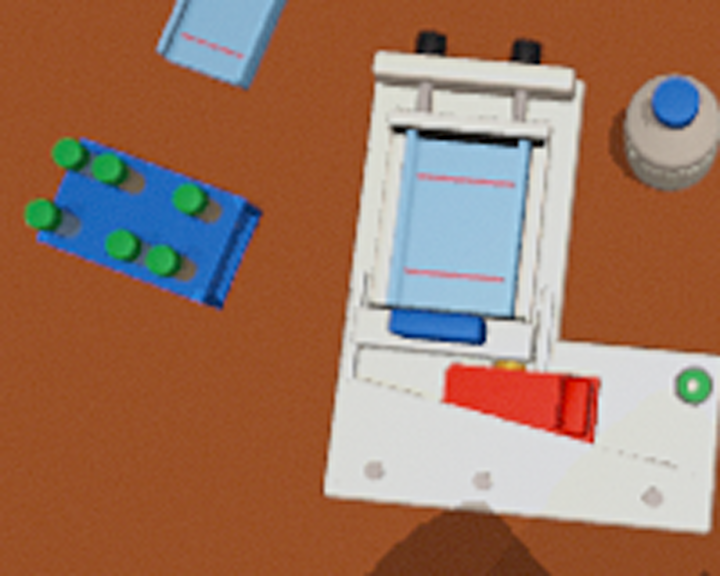

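The wedge at crop (520,400) is jammed on the brass foot at (510,365). The tray is held between the bar and the stop, and the robot is clear of everything.

```bash
python3 -c "
from station import *
print(sign_off())"
```

```text
the job is handed in; nothing more can be done
None
```

The tray is clamped against the end stop: I seated the bar with about 5 N, pushed the wedge until it jammed at about 11 N, let go, and handed the job in at about 17 s of the 45 s; the final picture shows it still clamped, and the rack, bottle and comb were never touched.

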